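# Line up the telescopic worktop bearer with a drift and drop in its bolt

### The arm

A 6-joint arm with a two-finger parallel gripper is mounted at the origin on the work surface. World frame = base frame: x ahead of the robot, y to its left, z up, the work surface at z = 0. Lengths are in mm, angles in rad, forces in N, time in s.
With the tool pointing down it reaches from about 400 to 825 mm from the base axis. Payload 7 kg.
Tool frame: the origin (TCP) lies at the very end of the fingers, on their centre line; the grasp point (between the pads) lies 19 mm behind it; z points along the fingers, y is the line along which they close (so a half turn about z gives the same grasp; the last joint's range is limited). The gripper opens to 88 mm and grips with 3 to 60 N. Pads are 19 mm wide; open, the fingers measure 130 mm over their backs; the gripper's body (78 mm by 193 mm) begins 47 mm behind the grasp point.
Start: joints at [1.556, 0.359, 0.012, 0, -1.224, -0.288], TCP at [201.29, 644.265, 226.561] pointing down, gripper open.
Joint ranges: [-3.07, 3.07], [-1.43, 2.12], [-1.02, 1.25], [-3.03, 1.67], [-3.05, -0], [-3.03, 3.03]. Speed limits (rad/s): [2.39, 2.39, 3.01, 3.14, 3.14, 3.14].

### API

Orientations are given as a unit quaternion [x, y, z, w].
In Python, from plant import bot gives the robot as it stands. Calls block until the motion is done:
- bot.move_ptp(position, orientation): joint-space move of the TCP to a pose.
- bot.line_to(position, velocity=150, ori=None): straight line of the TCP; ori=None keeps the orientation; velocity is the mean speed in mm/s.
- bot.move_joints(angles): joint-space move.
- bot.move_gripper(opening, force=None): finger opening in mm; force is the grip in N (None keeps the last); returns when the fingers have stopped.
- bot.pause(seconds).
- bot.solve_ik(position, orientation): joint angles nearest the present ones, or None.
- bot.read_state(): the state.
- bot.camera(name): name is "scene" or "top" or "wrist"; returns the picture (400x640x3 uint8, red, green, blue); there is no depth.
- bot.get_calibration(name): a dict with "fx", "fy", "cx", "cy" (pixels), "distortion" ([k1, k2, p1, p2, k3] as OpenCV has them; the pictures are not rectified), "view" (4x4, takes a point from world to camera coordinates); the wrist camera has in their place "T_tool_cam" (4x4, takes a point from camera to tool coordinates, whose origin is the TCP and whose axes are the flange's). Camera axes: x right, y up, looking along -z (the intrinsics and any distortion apply to the point x, -y, -z); pixel columns grow to the right and rows downward; lengths in mm; the calibration is good to about 2 mm. A picture is of the moment at which its call begins: read the wrist's pose just before it. get_calibration takes no time and is no camera call.
A pose or a line that the arm cannot do raises bot.Unreachable and nothing moves.
- bot.close_job(): hands the job in; it is judged then, once.
The state is a dict: "t": time; "joint_pos": joint angles; "qvel": joint speeds; "tau": joint torques, N m; "tcp_pos": TCP position; "eef_rot": TCP orientation; "contact_force": force on the tool from outside, world axes, zero at the start; "moment": the same for the moment, N m; "width": finger opening in mm; "finger_force": force on a finger pad.
Only numpy, scipy, OpenCV 4.12 (cv2) and the standard library are available. Lean on these libraries where they do the work, as an engineer would, in place of code of your own. Each camera call takes 0.05 s, during which the arm holds its last target. There are 200 camera calls.

### The job

The sleeve of the steel worktop bearer has been pulled out a little too far, so its bolt hole and the hole in the rail inside it are not in line. Work the tapered drift into the two holes and lever and push the sleeve into line with it until the drift is home up to its handle, easing it by feel and never pressing drift or bolt against the bearer with more than 26 N (some 2.6 kg, both hole walls together); then draw it out, stand it back in its timber block, and drop the black cap-head bolt through both holes until its head sits flush on the sleeve. Leave everything else where it is.

Things in the scene. Friction and masses are not known exactly. Their poses are not given: they have to be found in the camera images.
- sleeve (a joint): Slide of the galvanised box-section sleeve (60 x 40 mm) on the rigid rail inside it, in m along the bearer's y; about 15 N of friction, no spring. 0 = holes nominally in line; it starts 7 to 8 mm too far out in +y. The rail was strapped down by eye: its hole really lies up to 3.5 mm either way along y of where reading 0 says; it is not measured and shows only as a crescent.
- sleeve_hole (a point): Centre of the sleeve's 16 mm bolt hole, on its flat top face 111.5 mm above the worktop between two blue pen lines; moves with the sleeve. z up, y along the bearer (the way the sleeve slides out), x across. Below: sleeve wall 4 mm, gap 0.5 mm, rail wall 4 mm with its own 16 mm hole on the same centreline (offset only along y), then free space to the base board 93 mm below the top face.
- stand: The bearer as it lies: plywood board 130 x 620 x 18 mm, timber packers, rail held by two steel straps (tops level with the sleeve), and the sleeve. Origin on the worktop under the spot where the holes should nominally be; y along the bearer, sleeve end at +y, rail end at -y (290 mm each); end flanges rise to 125 mm.
- drift: Tapered drift standing point-down in its timber block, 145 mm long, 0.24 kg. Origin at the centre of its 3 mm wide flat point, z up along it. Tapers evenly from 3 mm to 15 mm diameter over the first 60 mm, 15 mm parallel to 78 mm, then a square shoulder and round red handle, 22 mm diameter, from 78 to 145 mm. Home = shoulder within 8 mm of the sleeve's top face.
- drift_tip (a point): Centre of the point of the drift; same frame as drift. Pinched between sleeve and rail the drift presses on both, and the two forces add up.
- tool_block: Medium-brown fixed timber block 70 x 150 x 90 mm high, origin under its centre; two 17 mm upright through holes 36 mm either side of the centre along its y. The drift stands in one, shoulder on the block's top (point 12 mm above the worktop), a yellow screwdriver in the other; which is which varies.
- bolt: Black M14 cap-head bolt standing head-up in the pale timber block. Origin at the centre of the underside of its head; z up. Head round, 21 mm diameter, 14 mm high; shank 14 mm diameter, 45 mm long, with a small chamfer at the foot. 0.09 kg.
- bolt_block: Pale fixed timber block 70 x 150 x 60 mm high, origin under its centre, with two 16 mm upright holes 36 mm either side of the centre along its y: the black bolt in one, a brass-headed hex bolt in the other; which is which varies. The two blocks may change sides.
- screwdriver: Yellow-handled screwdriver in the tool block, point down, handle top 80 mm above the block (bystander). Origin at its point.
- hex_bolt: Short hex bolt with a brass-coloured head (24 mm wide, 9 mm high) in the pale block (bystander). Origin under its head.
- wrench: Spanner 200 mm long lying on the worktop to the left, pointing away (bystander). Origin under its middle.
- hammer: Hammer 280 mm long lying on the worktop to the right, pointing away (bystander). Origin under its middle.
- mug: Blue mug, 80 mm wide, 95 mm high (bystander). Origin under its centre.
- spray_cleaner: Orange cleaner bottle, 64 mm wide, 190 mm high (bystander). Origin under its centre.
- tape_measure: Yellow tape measure, 70 x 45 x 65 mm (bystander). Origin under its centre.
Mind the look-alikes: they are no part of the job. Leave any pink or red look-alike of the tool_block alone.

How it is judged (in metres and radians):
On the way, in this order (a step that is already met when the one before it is completed fails the run):
1. the drift's point is through both holes (10 mm below the sleeve's top face) before the sleeve has been shifted by 3 mm (z of drift_tip in the frame of sleeve_hole below -0.01 m and horizontal distance between drift_tip and sleeve_hole below 0.009 m and distance of sleeve_hole from where it was at the start of the episode below 0.003 m).
2. the drift is home: its parallel part fills both holes (point 70 mm or more below the sleeve's top face), upright (z of drift_tip in the frame of sleeve_hole below -0.07 m and horizontal distance between drift_tip and sleeve_hole below 0.008 m and angle between drift's own z axis and vertical below 0.12 rad), for 0.2 s.
3. the drift stands back in a hole of its block (z of drift in the frame of tool_block below 0.016 m and x of drift in the frame of tool_block between -0.012 and 0.012 m and horizontal distance between drift and tool_block below 0.05 m and angle between drift's own z axis and vertical below 0.15 rad), for 0.2 s.
At the end, for the whole second after the job is handed in: The black bolt stands upright (within 0.06 rad) through both holes, its head down on the sleeve within 2 mm and centred within 3 mm, released and at rest; the drift stands upright in its timber block again, shoulder within 4 mm of the block's top, at rest (z of bolt in the frame of sleeve_hole between -0.003 and 0.002 m and horizontal distance between bolt and sleeve_hole below 0.003 m and angle between bolt's own z axis and vertical below 0.06 rad and linear speed of each of bolt, drift below 0.02 m/s and z of drift in the frame of tool_block below 0.016 m and horizontal distance between drift and tool_block below 0.05 m and angle between drift's own z axis and vertical below 0.15 rad); the robot touches nothing.
It fails at once if the drift is pressed or pried against the bearer with more than 26 N (contact force between drift and stand above 26 N).
It fails at once if the bolt is pressed against the bearer with more than 26 N (contact force between bolt and stand above 26 N).
It fails at once if a bystander is moved by more than 30 mm (distance of any of screwdriver, hex_bolt, wrench, hammer, mug, spray_cleaner, tape_measure from where it was at the start of the episode above 0.03 m).
It also fails if it takes over 72 s, if anything falls off the work surface, if the arm or the gripper's body presses on something with over 40 N, if the wrist force passes 120 N, or if a joint passes its speed limit or range.

## Working session

There is one attempt and no reset: what is moved stays moved. The work goes in short steps, each a Python script; the robot and the scene stay as the last script left them, time stands still between calls to the robot, and variables do not carry over. Pictures are saved under pics/ and viewed, at most 10 in all, crops included, and the job is handed in when it is done.

```bash
mkdir -p pics; ls; python3 - <<'E'
from plant import bot
import cv2,numpy as np
for n in ("scene","top","wrist"):
    im=bot.camera(n); cv2.imwrite(f"pics/{n}0.png",im[:,:,::-1]); 
    c=bot.get_calibration(n); print(n,{k:np.round(v,4).tolist() for k,v in c.items()})
s=bot.read_state();print({k:np.round(v,4).tolist() for k,v in s.items()})
a=cv2.imread("pics/scene0.png");b=cv2.imread("pics/top0.png")
E
```

```text
pics
scene {'fx': 390.6999, 'fy': 390.6999, 'cx': 315.2579, 'cy': 203.3309, 'distortion': [-0.0146, 0.0, 0.0, 0.0, 0.0], 'view': [[0.4947, 0.8689, -0.0146, -169.0249], [-0.497, 0.2967, 0.8155, 152.1072], [0.7129, -0.3962, 0.5786, -1672.1227], [0.0, 0.0, 0.0, 1.0]]}
top {'fx': 397.3427, 'fy': 397.3427, 'cx': 319.7225, 'cy': 197.9766, 'distortion': [0.0124, 0.0, 0.0, 0.0, 0.0], 'view': [[-0.0107, -0.9999, -0.0128, -16.571], [0.9982, -0.0114, 0.0596, -447.8207], [-0.0597, -0.0122, 0.9981, -1345.2706], [0.0, 0.0, 0.0, 1.0]]}
wrist {'fx': 345.246, 'fy': 345.246, 'cx': 317.4679, 'cy': 201.6106, 'distortion': [-0.0328, 0.0, 0.0, 0.0, 0.0], 'T_tool_cam': [[-0.0011, 0.9659, 0.259, 69.1804], [1.0, 0.0015, -0.0011, -0.3697], [-0.0015, 0.259, -0.9659, -157.4335], [0.0, 0.0, 0.0, 1.0]]}
{'t': 0.15, 'joint_pos': [1.5561, 0.3592, 0.0113, -0.0002, -1.2241, -0.2881], 'qvel': [-0.002, -0.0003, 0.0024, 0.0023, -0.0021, 0.0001], 'tau': [-0.0016, -58.3274, 29.3292, 7.0014, 0.0088, -0.0001], 'tcp_pos': [201.1966, 643.935, 225.8598], 'eef_rot': [0.9886, -0.1509, -0.0, 0.0006], 'contact_force': [-0.5378, 0.4266, 0.1179], 'moment': [-0.0233, -0.0072, 0.0039], 'finger_force': 0.0, 'width': 87.4984}
```

View pics/top0.png

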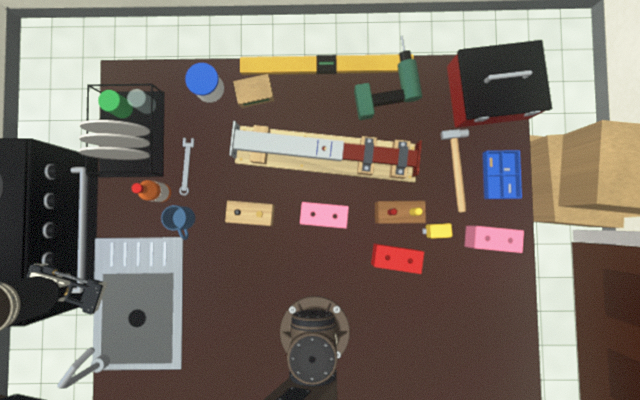

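View pics/scene0.png

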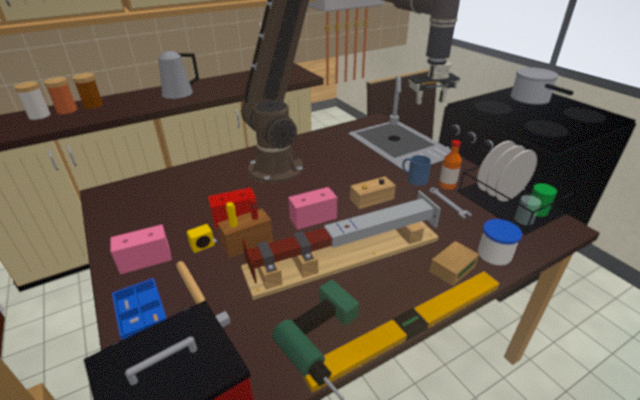

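The top view shows the tool block, medium brown, at (400,212). It holds the red drift handle at (392,212) and the yellow screwdriver at (418,212). The pale bolt block is at (249,213), with the black bolt at (237,212) and the brass hex bolt at (262,213). The sleeve hole is at about (325,148). The pink blocks at (324,215) and (494,239) and the red one at (398,259) are look-alikes and stay put.

```bash
cat > h.py <<'E'
from plant import bot
import cv2,numpy as np
from scipy.spatial.transform import Rotation as R
def cam(n,st=None):
    c=bot.get_calibration(n)
    K=np.array([[c['fx'],0,c['cx']],[0,c['fy'],c['cy']],[0,0,1]]);D=np.array(c['distortion'])
    if n=='wrist':
        st=st or bot.read_state()
        T=np.eye(4);T[:3,:3]=R.from_quat(st['eef_rot']).as_matrix();T[:3,3]=st['tcp_pos'];W=T@c['T_tool_cam']
    else: W=np.linalg.inv(c['view'])
    return K,D,W
def px2w(C,uv,z):
    K,D,W=C
    p=cv2.undistortPoints(np.array([[uv]],float),K,D)[0,0]
    d=W[:3,:3]@[p[0],-p[1],-1]; o=W[:3,3]
    return o+d*(z-o[2])/d[2]
def w2px(C,P):
    K,D,W=C
    V=np.linalg.inv(W); V=np.diag([1,-1,-1,1])@V
    return cv2.projectPoints(np.atleast_2d(np.array(P,float)),cv2.Rodrigues(V[:3,:3])[0],V[:3,3],K,D)[0][:,0]
def quat(yaw): # tool down; jaw line (tool y) at angle yaw+90deg; tool x at yaw
    return (R.from_euler('z',yaw)*R.from_quat([1,0,0,0])).as_quat()
E
python3 - <<'E'
from h import *
C=cam('top')
for n,uv,z in [('drift',(392,212),157),('scr',(418,212),170),('toolblk',(400,212),90),('bolt',(237,212),74),('hex',(262,213),69),('boltblk',(249,213),60),('hole',(325,148),111.5),('flangeL',(234,140),125),('flangeR',(418,160),125)]:
    print(n,np.round(px2w(C,uv,z),1))
a=cv2.imread('pics/top0.png')[120:240,220:440]; cv2.imwrite('pics/c.png',cv2.resize(a,None,fx=3.6,fy=3.6,interpolation=cv2.INTER_CUBIC))
# candidates of IK
for n,p in [('tool',(390,-240,96)),('hole',(570,-20,118)),('bolt',(400,260,62))]:
    for yaw in np.arange(-180,180,45):
        q=bot.solve_ik(list(p),list(quat(np.deg2rad(yaw)))); print(n,yaw,None if q is None else np.round(q,2).tolist())
E
```

```text
drift [ 393.8 -242.7  157. ]
scr [ 392.6 -318.4  170. ]
toolblk [ 395.  -279.6   90. ]
bolt [401.2 248.4  74. ]
hex [397.1 167.4  69. ]
boltblk [397.8 211.8  60. ]
hole [601.4 -41.3 111.5]
flangeL [628.2 247.  125. ]
flangeR [ 556.9 -333.   125. ]
tool -180 [-0.12, 0.14, -0.63, 0.0, -0.81, -1.45]
tool -135 [-0.12, 0.14, -0.63, 0.0, -0.81, -0.67]
tool -90 [-0.12, 0.14, -0.63, 0.0, -0.81, 0.12]
tool -45 [-0.12, 0.14, -0.63, 0.0, -0.81, 0.9]
tool 0 [-0.12, 0.14, -0.63, 0.0, -0.81, 1.69]
tool 45 [-0.12, 0.14, -0.63, 0.0, -0.81, 2.48]
tool 90 [-0.12, 0.14, -0.63, 0.0, -0.81, -3.02]
tool 135 [-0.12, 0.14, -0.63, 0.0, -0.81, -2.24]
hole -180 [0.31, 0.28, -0.37, 0.0, -0.92, -1.88]
hole -135 [0.31, 0.28, -0.37, 0.0, -0.92, -1.09]
hole -90 [0.31, 0.28, -0.37, 0.0, -0.92, -0.31]
hole -45 [0.31, 0.28, -0.37, 0.0, -0.92, 0.48]
hole 0 [0.31, 0.28, -0.37, 0.0, -0.92, 1.26]
hole 45 [0.31, 0.28, -0.37, 0.0, -0.92, 2.05]
hole 90 [0.31, 0.28, -0.37, 0.0, -0.92, 2.83]
hole 135 [0.31, 0.28, -0.37, 0.0, -0.92, -2.66]
bolt -180 [0.99, 0.22, -0.63, -0.0, -0.73, -2.56]
bolt -135 [0.99, 0.22, -0.63, 0.0, -0.73, -1.78]
bolt -90 [0.99, 0.22, -0.63, 0.0, -0.73, -0.99]
bolt -45 [0.99, 0.22, -0.63, 0.0, -0.73, -0.2]
bolt 0 [0.99, 0.22, -0.63, 0.0, -0.73, 0.58]
bolt 45 [0.99, 0.22, -0.63, 0.0, -0.73, 1.37]
bolt 90 [0.99, 0.22, -0.63, 0.0, -0.73, 2.15]
bolt 135 [0.99, 0.22, -0.63, 0.0, -0.73, 2.94]
```

View pics/c.png

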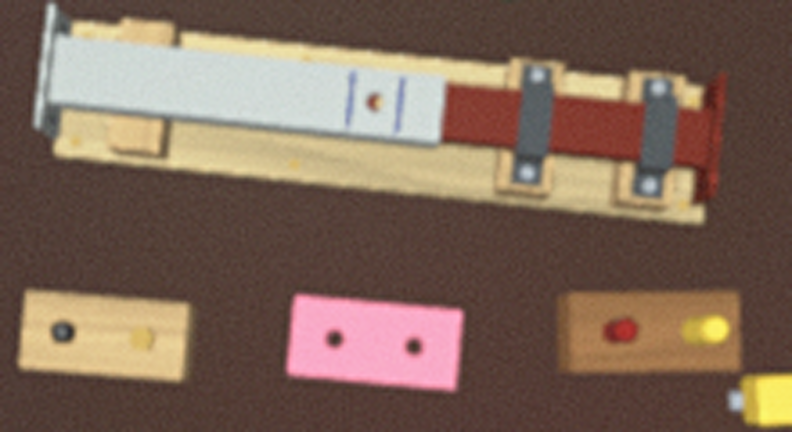

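The crop confirms the identities: the drift is the red handle on the inner (left) side of the brown block, the black bolt is on the left of the pale block, and the hole with its crescent lies between the pen lines. Next I'll take close looks with the wrist camera.

```bash
cat > look.py <<'E'
from h import *
import pickle
cells=[];rec={}
def look(n,tgt,yaw,zt,show=True):
    bot.move_ptp([tgt[0],tgt[1],zt],list(quat(yaw))); bot.pause(0.15)
    st=bot.read_state(); im=bot.camera('wrist')[:,:,::-1]; C=cam('wrist',st)
    uv=np.round(w2px(C,tgt)[0]).astype(int); x,y=uv-[65,49]; x=max(x,0);y=max(y,0)
    cells.append(cv2.resize(im[y:y+98,x:x+130],(390,294),interpolation=cv2.INTER_CUBIC))
    rec[n]=(C,(x,y),im); print(n,st['t'],np.round(st['tcp_pos'],1),(x,y))
if __name__=='__main__':
    look('bolt',[401,248,74],0,155)
    look('hole',[603,-38,111.5],-.122,195)
    look('drift',[394,-243,157],-1.57,235)
    cells.append(cv2.resize(rec['drift'][2],(390,294)))
    cv2.imwrite('pics/w1.png',np.vstack([np.hstack(cells[:2]),np.hstack(cells[2:])]))
    pickle.dump(rec,open('rec.pkl','wb'))
E
python3 look.py
```

```text
bolt 1.95 [401.  248.8 155. ] (np.int64(254), np.int64(160))
hole 3.475 [602.8 -36.7 195.1] (np.int64(254), np.int64(158))
drift 4.8083 [ 394.8 -242.5  234.7] (np.int64(253), np.int64(161))
```

View pics/w1.png

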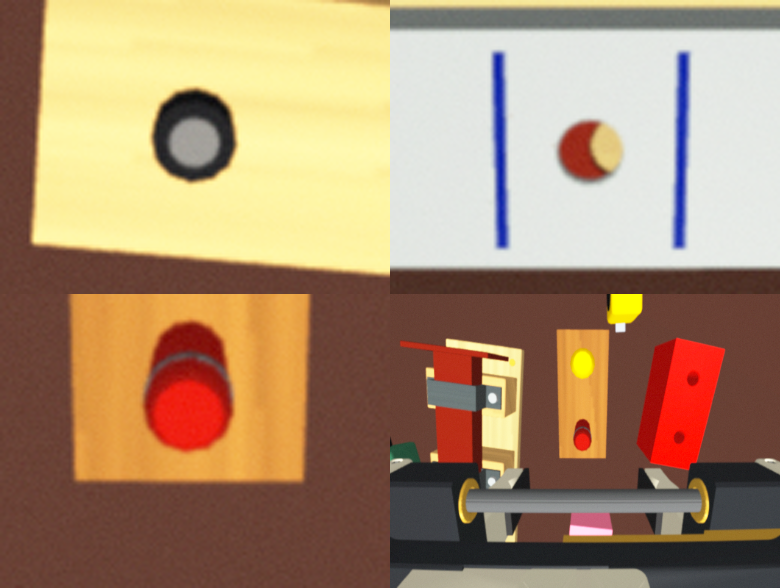

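Bolt head top is at about px (318.7,207), and the hole at (320.7,208.5). The crescent (lens) is about 8 mm wide on the -y side, so the misalignment is about 8 mm. The drift's top is at (315.7,199), and all three sit near image centre. Now I'll grasp the drift.

```bash
python3 - <<'E'
from h import *
import pickle
rec=pickle.load(open('rec.pkl','rb'))
b=px2w(rec['bolt'][0],(318.7,207),74);h=px2w(rec['hole'][0],(320.7,208.5),111.5);d=px2w(rec['drift'][0],(315.7,199),157)
# pen line / sleeve edge direction: sleeve top/bottom edges; pen line tops
o=np.array(rec['hole'][1])
P=lambda x,y:px2w(rec['hole'][0],(o[0]+x/3,o[1]+y/3),111.5)
e=P(0,268)-P(390,264.5); print('bearer y dir',e[:2]/np.linalg.norm(e), 'pen', (P(109,54)-P(112,246))[:2],(P(294,54)-P(289,246))[:2])
print(b,h,d); np.savez('pos.npz',b=b,h=h,d=d)
bot.move_gripper(50)
q=quat(-1.57)
bot.line_to([d[0],d[1],180],200,list(q))
bot.line_to([d[0],d[1],96],100)
bot.move_gripper(15,60); bot.pause(.2)
s=bot.read_state();print(s['t'],s['tcp_pos'],s['width'],s['finger_force'],s['contact_force'])
E
```

```text
bearer y dir [0.1120784  0.99369937] pen [48.04807759 -6.10566132] [48.098153   -5.84584655]
[402.2634729  248.18347276  74.        ] [601.89583413 -38.81680855 111.5       ] [ 395.69057481 -250.77639607  157.        ]
7.8917 [ 395.87287164 -250.8268088    96.17666301] 21.01288028761677 59.996729493141174 [-0.25047503  0.51268974  4.23780953]
```

```bash
python3 - <<'E'
from h import *
Z=np.load('pos.npz');h=Z['h'];d=Z['d'];yaw=-.12
bot.line_to([d[0],d[1],235],150)
y=np.array([-np.sin(yaw),np.cos(yaw)]);c=h[:2]-4*y
bot.move_ptp([c[0],c[1],225],list(quat(yaw))); bot.pause(.2)
s=bot.read_state();im=bot.camera('wrist')[:,:,::-1];C=cam('wrist',s)
print(s['t'],s['tcp_pos'],s['width'],s['contact_force'],s['moment'])
T=s['tcp_pos'];print('pred tip',w2px(C,[T[0],T[1],T[2]-84.2]),'hole',w2px(C,h),'tcp',w2px(C,T))
a=cv2.resize(im,(640,400));b=im[100:330,220:420]
cv2.imwrite('pics/w2.png',cv2.resize(im[90:390,160:480],(800,750))[:600])
cv2.imwrite('w2full.png',im)
E
```

```text
10.2917 [600.98769796 -43.79427827 225.40469579] 21.10638692527026 [ 0.56174538 -0.79184264 -2.95339793] [-0.05147357  0.01230805  0.01125025]
pred tip [[317.71207801 207.49129011]] hole [[311.40553965 197.06681147]] tcp [[318.0716497  254.51788463]]
```

View pics/w2.png

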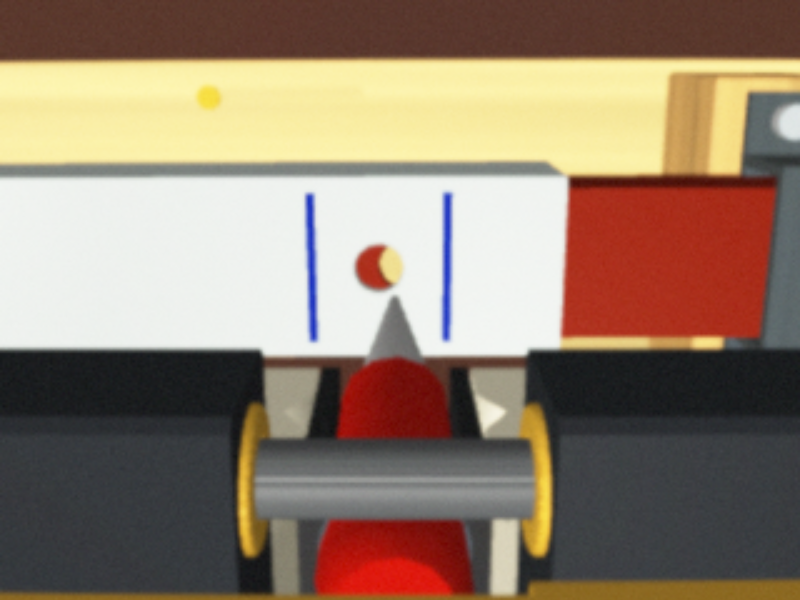

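The drift's tip is at px (318,208.4), as predicted, so it sits centred in the gripper. The hole is at (311.6,197.2) and the lens is about 8 mm wide. Next I'll go down step by step with force checks.

```bash
cat >> h.py <<'E'
yaw=-.12; Y=np.array([-np.sin(yaw),np.cos(yaw),0]); X=np.array([np.cos(yaw),np.sin(yaw),0]); Zv=np.array([0,0,1.])
H=np.load('pos.npz')['h']
def rel(s):  # tip in hole start frame (x across, y along, z)
    p=np.array(s['tcp_pos'])-[0,0,84.2]-H; return np.array([p@X,p@Y,p[2]])
def F(s,f0=0):
    f=np.array(s['contact_force'])-f0; return np.array([f@X,f@Y,f[2]])
def cmd(r): # command in same frame
    return (H+[0,0,84.2]+r[0]*X+r[1]*Y+r[2]*Zv).tolist()
def base(n=10):
    return np.mean([(bot.pause(.02),bot.read_state()['contact_force'])[1] for _ in range(n)],axis=0)
E
python3 - <<'E'
from h import *
f0=base(); s=bot.read_state(); print(f0,rel(s))
np.save('f0.npy',f0)
t=np.array([0,-4.,15]); bot.line_to(cmd(t),60); bot.pause(.3); s=bot.read_state(); r=rel(s); print(s['t'],r,F(s,f0)); off=t-r; off[2]=0; off=np.clip(off,-1.5,1.5)
for z in [6,1,-2,-4,-6,-8,-10,-12,-13]:
    t[2]=z; bot.line_to(cmd(t+off),40); bot.pause(.05); s=bot.read_state(); f=F(s,f0); print(round(s['t'],2),z,np.round(rel(s),2),np.round(f,1))
    if np.linalg.norm(f)>6: break
E
```

```text
[ 0.01564316 -0.05180298 -2.40434292] [-0.07866519 -4.47113232 29.5999627 ]
11.2 [ 0.12353349 -3.96007488 15.22847689] [ 0.5083045   0.34335355 -0.33212582]
11.62 6 [-0.17 -4.09  5.83] [ 0.2 -0.2  0.7]
11.95 1 [-0.19 -4.07  0.85] [0.5 0.1 0.4]
12.25 -2 [-0.18 -4.05 -2.09] [-0.1 -0.   0. ]
12.55 -4 [-0.16 -4.06 -4.06] [-0.4 -0.6  0.3]
12.85 -6 [-0.16 -4.07 -6.07] [-0.   0.9 -0.2]
13.15 -8 [-0.16 -4.04 -8.1 ] [ 0.1 -0.1  0.3]
13.45 -10 [ -0.17  -4.03 -10.09] [-0.5  1.   0.1]
13.75 -12 [ -0.19  -4.06 -12.08] [-0.8 -0.9  0. ]
14.05 -13 [ -0.1   -4.05 -13.  ] [ 0.1 -0.  -0.3]
```

```bash
python3 - <<'E'
from h import *
f0=np.load('f0.npy')
t=np.array([.17,-4.0,-13])
def go(lim):
    bot.line_to(cmd(t),40); bot.pause(.03); s=bot.read_state(); f=F(s,f0); print(round(s['t'],2),t.round(2),np.round(rel(s)-t,2),np.round(f,1),round(s['width'],2),np.round(s['moment'],2)); return np.linalg.norm(f)<lim
for z in [-16,-18,-20]:
    t[2]=z
    if not go(6): break
for i in range(10):
    t[1]-=.5
    if not go(19.5): break
E
```

```text
14.33 [  0.17  -4.   -16.  ] [-0.1  -0.04 -0.21] [-1.1 -0.4 -0. ] 21.12 [-0.   -0.04  0.03]
14.62 [  0.17  -4.   -18.  ] [-0.06 -0.02 -0.09] [-0.2 -0.2  0.8] 21.04 [-0.05  0.02  0.04]
14.9 [  0.17  -4.   -20.  ] [-0.06 -0.02 -0.11] [ 0.3  0.2 -1. ] 21.06 [-0.04 -0.02 -0.02]
15.18 [  0.17  -4.5  -20.  ] [ 0.03 -0.02  0.05] [-0.2 -0.9 -0.1] 21.04 [-0.01  0.02 -0.02]
15.47 [  0.17  -5.   -20.  ] [0.05 0.1  0.04] [0.  1.1 0.8] 20.84 [ 0.35 -0.08 -0.03]
15.75 [  0.17  -5.5  -20.  ] [0.08 0.31 0.02] [-0.7  2.8 -0.7] 21.26 [ 1.19 -0.06  0.03]
16.03 [  0.17  -6.   -20.  ] [0.13 0.55 0.04] [-0.5  5.8  0.8] 21.23 [ 2.27 -0.02 -0.01]
16.32 [  0.17  -6.5  -20.  ] [0.14 0.85 0.01] [-0.8  6.2  0.5] 21.38 [ 2.9  -0.08  0.02]
16.6 [  0.17  -7.   -20.  ] [0.18 1.16 0.04] [-1.   8.4  0.1] 20.98 [ 3.46  0.02 -0.02]
16.88 [  0.17  -7.5  -20.  ] [0.24 1.51 0.06] [-0.3  9.1  1. ] 21.02 [ 3.98 -0.01 -0.03]
17.17 [  0.17  -8.   -20.  ] [0.23 1.84 0.02] [-1.8  9.8  1.5] 21.42 [ 4.55  0.07 -0.  ]
17.45 [  0.17  -8.5  -20.  ] [0.29 2.17 0.04] [-1.6 11.7  1.6] 20.78 [ 5.08  0.07 -0.04]
17.73 [  0.17  -9.   -20.  ] [0.31 2.5  0.01] [-1.9 12.7  0.8] 21.43 [ 5.67  0.13 -0.02]
```

```bash
python3 - <<'E'
from h import *
f0=np.load('f0.npy')
t=np.array([.17,-9.0,-20])
def go(lim):
    bot.line_to(cmd(t),40); bot.pause(.03); s=bot.read_state(); f=F(s,f0); print(round(s['t'],2),t.round(2),np.round(rel(s)-t,2),np.round(f,1),np.round(s['moment'],2)); return np.linalg.norm(f)<lim
for i in range(12):
    t[1]-=.5
    if not go(19): break
s=bot.read_state();im=bot.camera('wrist')[:,:,::-1];C=cam('wrist',s)
cv2.imwrite('pics/w3.png',cv2.resize(im[130:290,240:400],(600,600)))
print('hole0',w2px(C,H),s['tcp_pos'])
E
```

```text
18.02 [  0.17  -9.5  -20.  ] [0.36 2.82 0.03] [-2.8 13.3  1.4] [ 6.23  0.15 -0.09]
18.3 [  0.17 -10.   -20.  ] [0.37 2.98 0.01] [-1.3 15.6  1.7] [ 6.5   0.13 -0.06]
18.58 [  0.17 -10.5  -20.  ] [0.37 3.03 0.  ] [-1.8 15.1  2.4] [ 6.55  0.13 -0.03]
18.87 [  0.17 -11.   -20.  ] [ 0.38  3.07 -0.  ] [-2.4 15.4  2.1] [ 6.6   0.11 -0.08]
19.15 [  0.17 -11.5  -20.  ] [0.39 3.04 0.04] [-2.4 15.3  1. ] [ 6.6   0.09 -0.04]
19.43 [  0.17 -12.   -20.  ] [0.38 3.05 0.04] [-2.6 15.3  0.7] [ 6.65  0.08 -0.01]
19.72 [  0.17 -12.5  -20.  ] [0.38 3.07 0.04] [-2.2 15.2  1.4] [6.59 0.09 0.  ]
20.0 [  0.17 -13.   -20.  ] [0.37 3.02 0.02] [-1.7 15.1  1.8] [ 6.63  0.1  -0.08]
20.28 [  0.17 -13.5  -20.  ] [0.37 3.02 0.04] [-1.7 15.3  1.5] [6.62 0.09 0.02]
20.57 [  0.17 -14.   -20.  ] [0.37 3.05 0.02] [-1.8 14.6  1.7] [ 6.59  0.09 -0.01]
20.85 [  0.17 -14.5  -20.  ] [0.37 3.03 0.04] [-2.3 15.   1.7] [ 6.6   0.08 -0.02]
21.13 [  0.17 -15.   -20.  ] [0.39 3.04 0.04] [-2.8 14.9  2.2] [ 6.62  0.12 -0.  ]
hole0 [[300.40842369 216.56188082]] [601.0163649  -50.76158297 175.73511458]
```

View pics/w3.png

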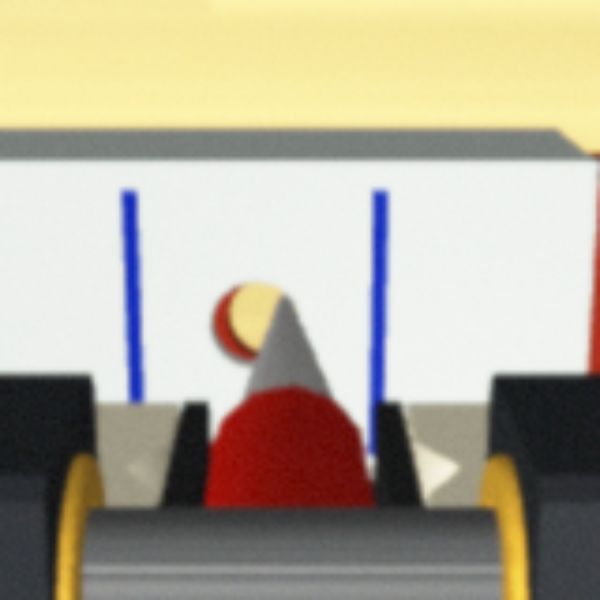

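The sleeve slides cleanly at about 15 N. A red crescent about 3 mm wide remains at crop (213–230, 320). I'll keep pushing until the rail is felt.

```bash
python3 - <<'E'
from h import *
f0=np.load('f0.npy')
t=np.array([.17,-15.0,-20])
m0=None
for i in range(14):
    t[1]-=.3 if i>4 else .5
    bot.line_to(cmd(t),40); bot.pause(.03); s=bot.read_state(); f=F(s,f0); m=s['moment'][0]; print(round(s['t'],2),t.round(2),np.round(rel(s)-t,2),np.round(f,1),round(m,2))
    if f[1]>18 or (rel(s)-t)[1]>3.3: break
s=bot.read_state();im=bot.camera('wrist')[:,:,::-1]
cv2.imwrite('pics/w4.png',cv2.resize(im[160:260,260:360],(500,500)))
E
```

```text
21.47 [  0.17 -15.5  -20.  ] [0.37 3.02 0.02] [-2.6 14.4  2.3] 6.56
21.75 [  0.17 -16.   -20.  ] [0.38 3.04 0.03] [-1.1 14.7  1.1] 6.66
22.03 [  0.17 -16.5  -20.  ] [0.4  3.04 0.04] [-3.3 14.3  1.5] 6.66
22.32 [  0.17 -17.   -20.  ] [0.35 3.04 0.02] [-1.9 14.6  2. ] 6.57
22.6 [  0.17 -17.5  -20.  ] [0.37 3.01 0.02] [-1.5 15.5  2.4] 6.61
22.88 [  0.17 -17.8  -20.  ] [0.39 3.05 0.02] [-1.4 15.4  2.3] 6.69
23.17 [  0.17 -18.1  -20.  ] [0.38 3.21 0.02] [-0.5 15.5  2.7] 6.9
23.45 [  0.17 -18.4  -20.  ] [0.41 3.38 0.02] [-1.8 16.5  2.1] 7.16
```

View pics/w4.png

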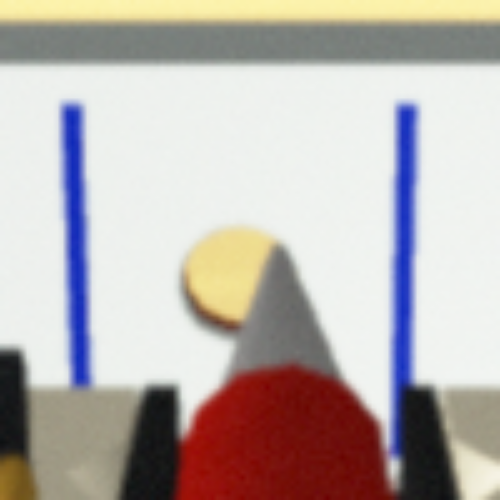

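The rail's felt and the holes look concentric at crop (230,280). Now I'll centre the drift and ease it down.

```bash
python3 - <<'E'
from h import *
f0=np.load('f0.npy')
t=np.array([.17,-7.9,-20])
bot.line_to(cmd(t),40); bot.pause(.25)
print(bot.read_state()['t'],rel(bot.read_state()),F(bot.read_state(),f0))
for z in list(range(-26,-50,-6))+list(range(-47,-76,-3)):
    t[2]=z
    bot.line_to(cmd(t),40); bot.pause(.03); S=[bot.read_state()]
    for _ in range(3): bot.pause(.01); S.append(bot.read_state())
    s=S[-1]; f=np.mean([F(q,f0) for q in S],axis=0); print(round(s['t'],2),t.round(2),np.round(rel(s)-t,2),np.round(f,1),np.round(s['moment'],2))
    if np.linalg.norm(f)>13: break
    if np.linalg.norm(f)>2: t[:2]+=np.clip(.15*f[:2],-.6,.6)
E
```

```text
24.1583 [  0.11789762  -8.33785755 -20.04362171] [0.2893251  1.14359984 0.34657454]
24.52 [  0.17  -7.9  -26.  ] [-0.1  -0.09 -0.24] [-0.2 -0.   0.4] [-0.04  0.03 -0.02]
24.88 [  0.17  -7.9  -32.  ] [-0.06 -0.01 -0.16] [0.  0.3 0.8] [-0.02  0.02 -0.01]
25.23 [  0.17  -7.9  -38.  ] [-0.06 -0.03 -0.16] [ 0.1 -0.   0.1] [ 0.01 -0.06  0.03]
25.59 [  0.17  -7.9  -44.  ] [-0.06 -0.07 -0.12] [0.  0.6 0.1] [-0.04 -0.01  0.02]
25.9 [  0.17  -7.9  -47.  ] [-0.03 -0.01 -0.05] [ 0.2 -0.3 -0.3] [-0.03 -0.01  0.01]
26.21 [  0.17  -7.9  -50.  ] [-0.04 -0.04 -0.1 ] [-0.2 -0.  -0. ] [-0.05  0.01  0.02]
26.52 [  0.17  -7.9  -53.  ] [ 0.03  0.01 -0.08] [ 0.1 -0.1  0.3] [-0.07 -0.19  0.03]
26.82 [  0.17  -7.9  -56.  ] [ 0.15  0.   -0.07] [ 1.2 -0.3 -0.7] [-0.17 -0.66 -0.01]
27.13 [  0.17  -7.9  -59.  ] [ 0.32  0.04 -0.05] [ 3.4 -0.6 -1.1] [-0.44 -1.25 -0.03]
27.44 [  0.67  -7.99 -62.  ] [ 0.04 -0.   -0.25] [ 2.7 -0.1 -1.6] [-0.47 -1.35  0.01]
27.75 [  1.08  -8.01 -65.  ] [-0.2  -0.03 -0.25] [ 2.4 -0.2 -1.4] [-0.28 -0.87  0.03]
28.06 [  1.43  -8.03 -68.  ] [-0.38 -0.08 -0.22] [ 0.1 -0.3 -0.3] [-0.07 -0.14 -0.05]
28.37 [  1.43  -8.03 -71.  ] [-0.25 -0.06 -0.15] [0.2 0.1 0.3] [-0.   -0.04 -0.04]
28.68 [  1.43  -8.03 -74.  ] [-0.11 -0.05 -0.13] [0.3 0.3 0.7] [-0.03  0.07 -0.02]
```

```bash
python3 - <<'E'
from h import *
bot.pause(.3)
t=np.array([1.35,-8.05,25.]); bot.line_to(cmd(t),120)
print(bot.read_state()['t'],F(bot.read_state(),np.load('f0.npy')))
p=[395.9,-250.8]
bot.move_ptp([*p,190],list(quat(-1.57))); bot.pause(.2)
f0=base(5); s=bot.read_state(); e=np.array(p)-s['tcp_pos'][:2]; print(s['t'],e,f0); 
t=np.array([*p,190.])
for z in [150,120,110,104,100,97,96]:
    t[2]=z; bot.line_to(t.tolist(),70); bot.pause(.04); s=bot.read_state(); f=np.array(s['contact_force'])-f0
    print(round(s['t'],2),z,np.round(np.array(s['tcp_pos'])-t,2),np.round(f,1))
    if np.linalg.norm(f)>12: break
    if np.linalg.norm(f[:2])>2: t[:2]+=np.clip(.15*f[:2],-.7,.7)
E
```

```text
29.95 [0.50319542 0.85556666 0.81084775]
31.3583 [-0.58094612 -0.38210175] [ 0.04920427  0.36201209 -2.10579405]
32.12 150 [ 0.34 -0.14  0.37] [-0.4 -0.3  1.1]
32.74 120 [ 0.32 -0.12  0.3 ] [0.3 0.5 0.2]
33.08 110 [ 0.05 -0.06  0.14] [-0.6  0.3  0.2]
33.37 104 [-0.12  0.02 -0.12] [-0.3  0.2 -1.1]
33.66 100 [-0.12  0.   -0.12] [-0.7 -0.5  0.1]
33.95 97 [-0.08  0.01 -0.1 ] [-1.3 -0.7 -0.1]
34.24 96 [ 0.19 -0.06  0.2 ] [-0.3 -1.1  3.4]
```

The drift is seated. Next I'll release it and fetch the bolt.

```bash
python3 - <<'E'
from h import *
b=np.load('pos.npz')['b']
bot.move_gripper(50); s=bot.read_state(); x,y,z=s['tcp_pos']
bot.line_to([x,y,190],250)
im=bot.camera('wrist')[:,:,::-1]
bot.move_ptp([b[0],b[1],150],list(quat(yaw)))
bot.move_gripper(44)
bot.line_to([b[0],b[1],80],150); bot.line_to([b[0],b[1],62],60); bot.pause(.15)
bot.move_gripper(12,40); bot.pause(.1)
s=bot.read_state();print(s['t'],s['tcp_pos'],s['width'],s['finger_force'],s['contact_force'])
bot.line_to([b[0],b[1],150],150)
t=np.array([.5,-8.05,0]); p=cmd(t); p[2]=111.5+47+14
bot.move_ptp(p,list(quat(yaw))); bot.pause(.2)
s=bot.read_state(); im2=bot.camera('wrist')[:,:,::-1];C=cam('wrist',s); T=s['tcp_pos']
print(s['t'],rel(s),s['width'],'foot',w2px(C,[T[0],T[1],T[2]-47]),'hole',w2px(C,H+.5*X-8.05*Y))
cv2.imwrite('pics/w5.png',np.vstack([cv2.resize(im2[150:275,220:420],(800,500)),cv2.resize(im[150:250],(800,100))]) if 0 else cv2.resize(im2[140:290,220:420],(800,600)))
cv2.imwrite('blk.png',im)
E
```

```text
39.6 [402.28441752 248.22489923  62.06398874] 19.10369045632669 40.0003856420517 [-0.12733399  0.48394304  1.62738215]
41.875 [  0.25435029  -6.83440533 -22.99700915] 18.985806689704546 foot [[317.84243178 223.89070348]] hole [[319.6226725  216.66366457]]
```

View pics/w5.png

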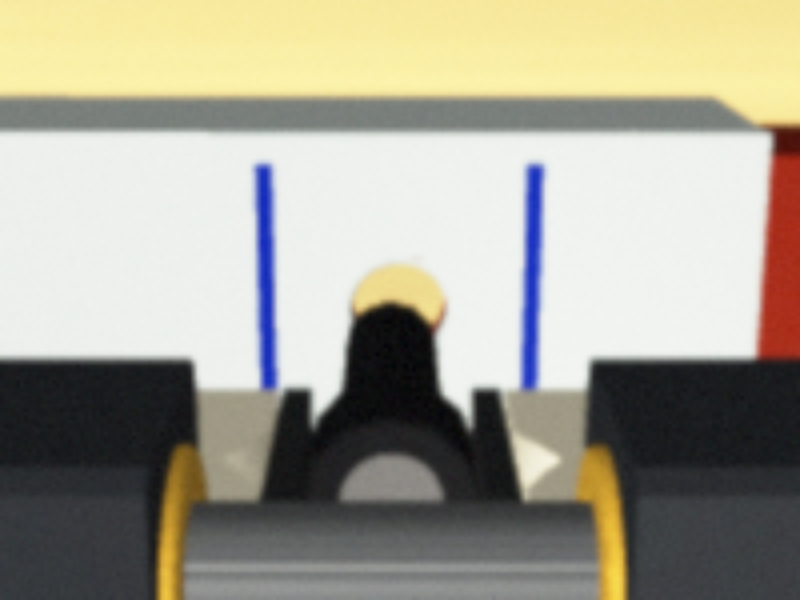

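The bolt's foot is centred at about px (318.2,225.5), roughly 1 mm behind the tool axis. The hole is at (319.6,217.2), where it was predicted. I'll insert by feel with that correction.

```bash
python3 - <<'E'
from h import *
f0=base(6)
t=np.array([1.2,-7.75,0]); hit=False
def go(zf,v=40):
    t[2]=zf-37.2; bot.line_to(cmd(t),v); bot.pause(.03); S=[]
    for _ in range(4): bot.pause(.01); S.append(bot.read_state())
    s=S[-1]; f=np.mean([F(q,f0) for q in S],axis=0); print(round(s['t'],2),zf,t[:2].round(2),np.round(rel(s)-t,2),np.round(f,1),np.round(s['moment'],2)); return f
go(3)
for zf in [1,0,-1,-2,-3.5,-5,-6,-7,-9,-12,-20,-30,-40,-43]:
    f=go(zf)
    if f[2]>5 or np.linalg.norm(f)>9: hit=True;break
    if np.linalg.norm(f[:2])>1.5: t[:2]+=np.clip(.12*f[:2],-.4,.4)
print('hit',hit)
E
```

```text
42.52 3 [ 1.2  -7.75] [ 0.04 -0.11 -0.12] [0.5 0.4 0.5] [-0.04  0.02  0.  ]
42.83 1 [ 1.2  -7.75] [ 0.01 -0.04  0.03] [0.9 0.1 0.2] [ 0.02  0.04 -0.04]
43.15 0 [ 1.2  -7.75] [-0.02 -0.01  0.02] [ 0.5  0.2 -0.1] [-0.05  0.04 -0.06]
43.47 -1 [ 1.2  -7.75] [-0.01  0.   -0.02] [-0.2  0.5 -0.1] [ 0.02 -0.01  0.03]
43.78 -2 [ 1.2  -7.75] [-0.04 -0.02 -0.06] [0.4 0.2 0.2] [-0.02 -0.02 -0.  ]
44.1 -3.5 [ 1.2  -7.75] [ 0.   -0.01 -0.05] [0.3 0.  0.2] [-0.04  0.01 -0.  ]
44.42 -5 [ 1.2  -7.75] [-0.04 -0.02 -0.06] [0.5 0.1 0.4] [-0.06 -0.01 -0.02]
44.73 -6 [ 1.2  -7.75] [-0.03  0.01 -0.06] [ 0.2  0.1 -0.3] [-0.08  0.04 -0.03]
45.05 -7 [ 1.2  -7.75] [-0.01  0.01 -0.02] [ 0.5 -0.1  0.2] [-0.04  0.02  0.  ]
45.37 -9 [ 1.2  -7.75] [-0.01  0.   -0.08] [ 0.7 -0.   0.3] [-0.03  0.05  0.  ]
45.68 -12 [ 1.2  -7.75] [ 0.02 -0.01 -0.09] [-0.   0.6  0.4] [-0.08  0.05  0.01]
46.1 -20 [ 1.2  -7.75] [ 0.05  0.   -0.13] [ 0.1 -0.   0. ] [-0.04  0.06 -0.  ]
46.57 -30 [ 1.2  -7.75] [ 0.07  0.04 -0.08] [-0.1  0.1 -0.1] [-0.11  0.11  0.04]
47.03 -40 [ 1.2  -7.75] [ 0.05  0.02 -0.09] [ 0.   0.3 -0.3] [-0.16  0.23  0.  ]
47.35 -43 [ 1.2  -7.75] [ 0.02 -0.   -0.07] [ 0.3 -0.3 -0.6] [-0.07  0.23  0.01]
hit False
```

```bash
python3 - <<'E'
from h import *
f0=base(4)
t=np.array([1.2,-7.75,0])
for zf in [-44,-44.6,-45]:
    t[2]=zf-37.2; bot.line_to(cmd(t),30); bot.pause(.04); s=bot.read_state(); f=F(s,f0); print(round(s['t'],2),zf,np.round(f,1))
    if f[2]>3.5: break
bot.move_gripper(45); bot.pause(.2)
p=list(bot.read_state()['tcp_pos']); bot.line_to([p[0],p[1],195],120); bot.pause(.3)
s=bot.read_state(); im=bot.camera('wrist')[:,:,::-1];C=cam('wrist',s)
hc=H+.3*X-8.05*Y
print(s['t'],'head px',w2px(C,hc+[0,0,14]),w2px(C,hc),'edge',w2px(C,hc+14*Zv+10.5*Y))
blk=cv2.imread('blk.png')
a=cv2.resize(im[130:290,240:400],(400,400));b=cv2.resize(blk[20:220,220:420],(400,400))
sc=bot.camera('scene')[:,:,::-1]; c=cv2.resize(sc[160:300,200:480],(400,200)); d=np.zeros_like(c)
cv2.imwrite('pics/w6.png',np.vstack([np.hstack([a,b]),np.hstack([c,d])]))
E
```

```text
47.71 -44 [-0.3  0.2 -0.3]
48.0 -44.6 [ 0.6 -0.1  0.1]
48.29 -45 [-0.5  0.8  2.8]
50.2917 head px [[318.10685142 214.44461326]] [[318.03531983 208.72320211]] edge [[302.7893676  214.46945118]]
```

View pics/w6.png

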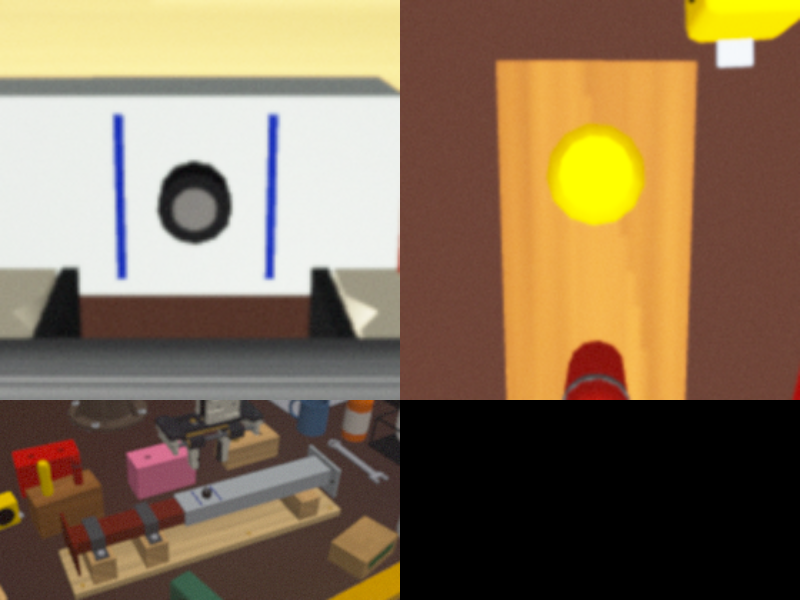

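The bolt head is flush in the middle of the pen lines at px (317.6,213), matching a seated head. The drift stands in the brown block beside the screwdriver. I'll hand the job in.

```bash
python3 -c "
from h import *
print(bot.close_job(), bot.read_state()['t'])"
```

```text
the job is handed in; nothing more can be done
the job is handed in; nothing more can be done
```

I pushed the sleeve into line with the drift (home at 74 mm; highest wrist reading about 17 N against the 26 N limit), stood the drift back in its block, seated the black bolt with its head on the sleeve, and handed the job in at about 50 s; no verdict came back.

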